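# Make room in the row and slide the tin home

### The job

Put the loose storage tin away in the middle of the row in the wooden rack. The opening between the two middle tins is too narrow, so first gently nudge those two apart until the tin will fit, then slide it in along the worktop, without lifting it, until it is fully home against the back rail and square in the row. Don't ram or tip any tin, keep the other four standing in the rack, two on each side, and leave the mug, salt shaker and jar alone.

Things in the scene. Friction and masses are not known exactly. Their poses are not given: they have to be found in the camera images.
- rack: three-sided wooden rack without a floor, fixed, open towards the robot: back rail and two end cheeks, 12 mm thick, 45 mm high; 320 mm between the cheeks, which reach 92 mm forward of the rail. Origin: middle of the back rail's inner face, at worktop level; x points into the rail (away from the robot), y left along it; the row stands at negative x
- loose_tin: plain metal tin, flush lid, blank label: 80 mm deep (its x), 60 mm wide (its y), 74 mm tall, about 0.25 kg. The tin to be put away; it stands on the worktop in front of the row, somewhat to one side and turned, its x roughly away from the robot. Origin: centre of its underside; z up
- inner_tall: plain metal tin, flush lid, blank label: 80 mm deep (its x), 60 mm wide (its y), 80 mm tall, about 0.25 kg. One of the two middle tins of the row (left or right of the opening); stands square in the rack, 2 to 6 mm off the back rail. Opening between the two: 38 to 48 mm at first; the spare room is on their outer sides. Origin: centre of its underside; z up
- inner_low: plain metal tin, flush lid, blank label: 80 mm deep (its x), 60 mm wide (its y), 68 mm tall, about 0.25 kg. The other middle tin of the row. Origin: centre of its underside; z up
- outer_tall: plain metal tin, flush lid, blank label: 80 mm deep (its x), 60 mm wide (its y), 80 mm tall, about 0.25 kg. One of the two end tins of the row, 1 to 4 mm from the end cheek. Origin: centre of its underside; z up
- outer_low: plain metal tin, flush lid, blank label: 80 mm deep (its x), 60 mm wide (its y), 68 mm tall, about 0.25 kg. The other end tin of the row. Origin: centre of its underside; z up
- mug: white mug, about 92 mm across and 95 mm high, right of the work; a bystander. Origin: centre of its underside
- salt_shaker: salt shaker, 44 mm across and 90 mm high, right of the work; a bystander. Origin: centre of its underside
- honey_jar: jar with a green lid, 64 x 68 mm and 84 mm high, left of the work; a bystander. Origin: centre of its underside
Mind the look-alikes: they are no part of the job. What is shaped like the outer_low but pink or red is not meant.

How it is judged:
By the outcome, as a careful person would: the job done as asked, in the order asked, and still so for the second after the job is handed in, with the robot touching nothing.
It also fails if it takes over 59 s, if anything falls off the work surface, if the arm or the gripper's body presses on something with over 40 N, if the wrist force passes 120 N, or if a joint passes its speed limit or range.

### The arm

A 7-joint arm with a two-finger parallel gripper is mounted at the origin on a cart in front of the work surface, level with it; the furniture and walls round the work are solid. World frame = base frame: x ahead of the robot, y to its left, z up, the work surface at z = 0. Lengths are in m, angles in rad, forces in N, time in s.
With the tool pointing down it reaches from about 0.425 to 0.875 m from the base axis. Payload 4.7 kg.
Tool frame: the origin (TCP) lies at the very end of the fingers, on their centre line; the grasp point (between the pads) lies 19 mm behind it; z points along the fingers, y is the line along which they close (so a half turn about z gives the same grasp; the last joint's range is limited). The gripper opens to 87 mm and grips with 3 to 60 N. Pads are 19 mm wide; open, the fingers measure 117 mm over their backs; the gripper's body (75 mm by 190 mm) begins 51 mm behind the grasp point.
Start: joints at [1.312, 0.321, -0.07, 1.45, 0.023, 1.371, -0.057], TCP at [0.175, -0.626, 0.223] pointing down, gripper open.
Joint ranges: [-2.86, 2.86], [-0.3, 2.09], [-1.38, 1.24], [0.06, 2.45], [-1.56, 4.7], [0.09, 2.05], [-2.69, 2.69]. Speed limits (rad/s): [2.57, 2.57, 3.14, 3.14, 3.14, 3.14, 3.14].

### API

Orientations are given as a rotation vector (axis times angle).
In Python, from bench import ctrl gives the robot as it stands.
- The arm moves only by the shell command python3 -m jog 'ROWS' [FORCE]. ROWS is JSON, a list that holds one entry, the list of rows, each a list of 7 numbers: the shift along the tool's x, y, z in mm, then the turn, a rotation vector about the tool's x, y, z in degrees, then the finger opening in mm, from 0 to 87. A call has 1 to 10 rows; each row is the pose to reach, as a shift and turn from the pose commanded when the call began, along the tool's axes at that moment; what a row does not reach only later rows make up. A row lasts 1/10 s, in which the tool goes at most 50 mm and 8.59 degrees, less where a joint would pass 70% of its speed; a pose out of reach is approached as far as the arm can. A call with a gripper value outside its range is refused whole. The fingers move at their own pace and stop on an object; FORCE is the grip in N (left out, the last holds). Time passes only in rows, so rows that repeat a pose let the fingers close. It gives the time, the measured TCP pose, the force, the opening and the grip force at its end, in the units of the state.
- ctrl.get_state(): the state, without advancing time (a new reading comes with each control period).
- ctrl.get_image(name): name is "side" or "top" or "wrist"; returns a dict with "image" (420x560x3 uint8, red, green, blue), "depth" (420x560 float32, m along the optical axis (not along the pixel's ray), 0 where there is no reading), "fov_y" (degrees; the focal length in pixels is half the picture's height over the tangent of half this angle, whatever the lens; pixels are square), "cx", "cy" (the principal point, pixels), "k1" (the pictures are not rectified: a ray, as slopes to the right and down, at radius r is drawn at 1 + k1 r^2 times it, then the intrinsics apply), "rvec" (rotation vector, rad) and "tvec" (3), from world to camera coordinates, as OpenCV has them. Camera axes: x right, y down, z forward; pixel columns grow to the right and rows downward; lengths in m; the calibration is good to about 2 mm. A picture is of the moment at which its call begins.
- ctrl.close_job(): hands the job in; it is judged then, once.
The state is a dict: "time": time; "joint_positions": joint angles; "qd": joint speeds; "joint_torque": joint torques, N m; "position": TCP position; "tool_rot": TCP orientation; "ft_force": force on the tool from outside, world axes, zero at the start; "torque": the same for the moment, N m; "grip_width": opening from 0.0 (shut) to 1.0 (fully open); "grip_force": force on a finger pad.
Only numpy, scipy, OpenCV 4.12 (cv2) and the standard library are available. Lean on these libraries where they do the work, as an engineer would, in place of code of your own. Each camera call takes 0.05 s, during which the arm holds its last target. There are 200 camera calls.

## Working session

There is one attempt and no reset: what is moved stays moved. The work goes in short steps, Python scripts to look and compute and a shell command to move; the robot and the scene stay as the last step left them, time stands still between calls to the robot, and variables do not carry over. Pictures are saved under pics/ and viewed, at most 12 in all, crops included, and the job is handed in when it is done.

```bash
ls; mkdir -p pics; python3 - <<'E'
from bench import ctrl
import cv2,numpy as np
s=ctrl.get_state(); print({k:np.round(v,3) for k,v in s.items()})
for n in("top","side"):
    d=ctrl.get_image(n); cv2.imwrite(f"pics/{n}0.png",d["image"][:,:,::-1]); np.savez(f"{n}0.npz",**d)
    print(n,d["fov_y"],d["cx"],d["cy"],d["k1"],d["rvec"],d["tvec"])
E
```

```text
pics
{'time': np.float64(0.0), 'joint_positions': array([ 1.312,  0.322, -0.07 ,  1.452,  0.023,  1.371, -0.057]), 'qd': array([-0.001,  0.   ,  0.   , -0.001, -0.001, -0.   , -0.   ]), 'joint_torque': array([-0.0000e+00, -4.9129e+01, -4.0400e-01, -3.1253e+01, -6.4000e-02,
        4.3000e-02,  0.0000e+00]), 'position': array([ 0.175, -0.625,  0.221]), 'tool_rot': array([-3.111e+00, -4.270e-01,  1.000e-03]), 'ft_force': array([ 0.071, -0.622, -0.688]), 'torque': array([0.03 , 0.023, 0.063]), 'grip_force': np.float64(0.0), 'grip_width': np.float64(1.0)}
top 43.94811018065592 282.7268044443043 205.58631668407472 -0.061371987766201286 [ 2.01675895 -1.58632383  0.53440091] [-0.11170185  0.49274886  1.51807086]
side 52.05817353795244 274.50494657829415 208.98256897373435 -0.028756690062814998 [ 0.66305798 -2.32272279  1.50950366] [0.53413463 0.18609405 1.03678592]
```

View pics/top0.png

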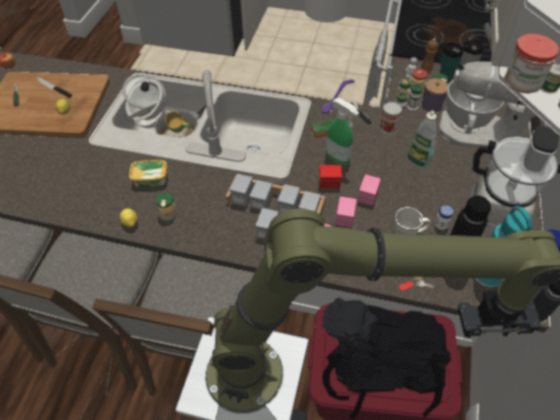

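View pics/side0.png

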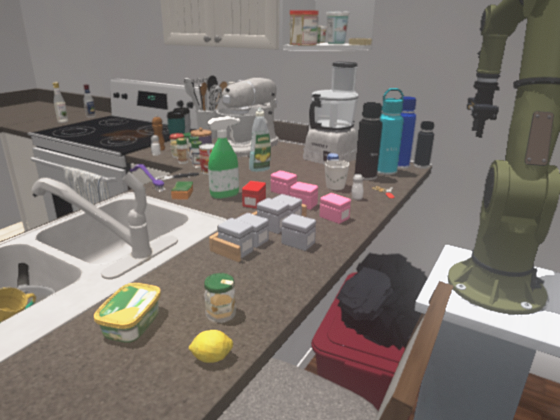

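The top view shows four grey tins in the rack at about (240,190), (261,192), (289,197) and (311,204). The loose tin is at (267,222), with pink and red decoys to its right. Next I'll measure them from depth.

```bash
cat > h.py <<'E'
import cv2,numpy as np
def K(d):
    f=210/np.tan(np.radians(d["fov_y"])/2); return f
def cloud(d):
    f=K(d); v,u=np.mgrid[0:420,0:560].astype(float)
    xd=(u-d["cx"])/f; yd=(v-d["cy"])/f; x,y=xd.copy(),yd.copy()
    for _ in range(8):
        s=1+d["k1"]*(x*x+y*y); x,y=xd/s,yd/s
    z=d["depth"].astype(float); R=cv2.Rodrigues(np.array(d["rvec"]))[0]
    P=np.dstack([x*z,y*z,z])-np.array(d["tvec"]); return P@R, np.dstack([x,y,np.ones_like(x)])@R, -R.T@np.array(d["tvec"])
def onplane(d,mask_pts,h):
    _,r,c=cloud(d); q=np.array([r[int(v),int(u)] for u,v in mask_pts]); t=(h-c[2])/q[:,2]; return c+q*t[:,None]
E
python3 - <<'E'
from h import *
for n in("top","side"):
    d=dict(np.load(f"{n}0.npz")); P,_,c=cloud(d); z=P[...,2]
    hsv=cv2.cvtColor(d["image"],cv2.COLOR_RGB2HSV)
    print(n,"cam",c.round(3))
    rg=(P[...,0]>.3)&(P[...,0]<.95)&(abs(P[...,1])<.5)&(d["depth"]>0)
    print("table z",np.median(z[rg&(abs(z)<.015)]))
    top=rg&(z>.055)&(z<.1)
    k,L,st,ce=cv2.connectedComponentsWithStats(top.astype(np.uint8))
    for i in range(1,k):
        if st[i,4]<30: continue
        p=P[L==i]; (cx,cy),(w,h),a=cv2.minAreaRect(p[:,:2].astype(np.float32)*1000)
        print(ce[i].round(),st[i,4],"rect",round(cx),round(cy),round(w),round(h),round(a),"z",np.median(p[:,2]).round(3),"hsv",np.median(hsv[L==i],axis=0))
d=dict(np.load("top0.npz"))
cv2.imwrite("pics/topc.png",cv2.resize(d["image"][160:260,210:390,::-1],None,fx=4,fy=4,interpolation=2))
E
```

```text
top cam [-0.497 -0.249  1.5  ]
table z 0.0022647460180808135
[213. 143.] 105 rect 811 356 29 45 32 z 0.077 hsv [21. 17. 85.]
[338. 149.] 219 rect 893 -107 108 45 76 z 0.077 hsv [45. 14. 96.]
[422. 153.] 155 rect 936 -424 79 27 90 z 0.079 hsv [ 46. 102.  76.]
[330. 172.] 314 rect 776 -104 67 81 10 z 0.069 hsv [  1. 188. 199.]
[241. 185.] 373 rect 638 196 62 94 87 z 0.081 hsv [ 60.   2. 165.]
[369. 185.] 320 rect 747 -254 60 95 83 z 0.069 hsv [171.  95. 231.]
[260. 190.] 331 rect 634 122 62 89 86 z 0.069 hsv [ 75.   2. 170.]
[288. 196.] 390 rect 624 18 62 87 88 z 0.081 hsv [ 60.   2. 167.]
[309. 201.] 306 rect 623 -58 62 81 88 z 0.069 hsv [ 60.   1. 173.]
[165. 201.] 295 rect 496 433 64 67 81 z 0.084 hsv [ 55.  93. 103.]
[346. 207.] 349 rect 628 -188 89 60 3 z 0.069 hsv [171.  93. 231.]
[409. 220.] 445 rect 612 -407 94 109 53 z 0.08 hsv [ 23.  21. 111.]
[265. 219.] 308 rect 510 67 61 89 88 z 0.075 hsv [ 60.   2. 171.]
side cam [1.000e-03 1.023e+00 5.890e-01]
table z 8.49108035174184e-06
[264. 153.] 132 rect 934 -416 69 19 69 z 0.077 hsv [ 33.5  85.5 102. ]
[336. 168.] 360 rect 605 -404 87 99 25 z 0.078 hsv [ 13.  22. 150.]
[223. 177.] 362 rect 898 -100 107 42 46 z 0.078 hsv [ 30.   9. 143.]
[284. 176.] 200 rect 746 -255 63 83 85 z 0.067 hsv [169.  88. 247.]
[358. 180.] 97 rect 493 -335 33 26 18 z 0.073 hsv [ 11.  15. 161.]
[254. 187.] 227 rect 775 -107 59 85 13 z 0.067 hsv [  1. 177. 235.]
[304. 187.] 237 rect 627 -189 63 81 89 z 0.067 hsv [168.  87. 247.]
[335. 200.] 285 rect 495 -148 63 82 80 z 0.067 hsv [168.  84. 247.]
[278. 205.] 649 rect 623 -20 139 82 87 z 0.069 hsv [150.   6. 201.]
[241. 226.] 857 rect 633 157 136 83 87 z 0.069 hsv [140.   5. 213.]
[299. 223.] 432 rect 509 65 64 81 87 z 0.073 hsv [144.    6.  198.5]
[130. 232.] 540 rect 853 377 113 37 19 z 0.081 hsv [ 13.  16. 133.]
[219. 286.] 722 rect 498 435 60 64 77 z 0.082 hsv [ 52.  77. 139.]
```

View pics/topc.png

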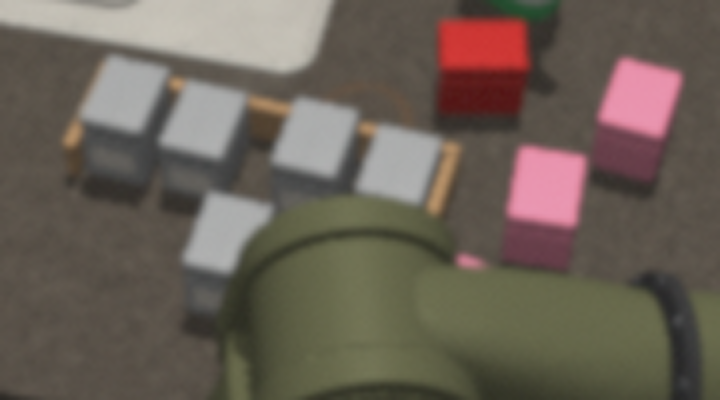

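The scene is clear enough to start. I'll swing over the row with the tool turned to the rack (yaw about −3.4°) and look with the wrist camera.

```bash
cat >> h.py <<'E'
from scipy.spatial.transform import Rotation as Rn
def go(s,p,yaw):
    "rows numbers (mm,deg) to reach TCP p (m), tool down, tool x at yaw deg"
    R=Rn.from_rotvec(s["tool_rot"]); n=np.radians(yaw)/2
    T=Rn.from_rotvec(np.pi*np.array([np.cos(n),np.sin(n),0]))
    d=R.inv().apply(np.array(p)-s["position"])*1000; r=np.degrees((R.inv()*T).as_rotvec())
    print("pos",np.round(s["position"],4),"F",np.round(s["ft_force"],1),"t",s["time"],"-> row",d.round(1),r.round(2))
E
python3 -m jog '[[[284,-282,-40,0,0,9,0],[284,-282,-40,0,0,9,0],[284,-282,-40,0,0,9,0],[284,-282,-40,0,0,9,0],[284,-282,-40,0,0,9,0],[284,-282,-40,0,0,9,0],[284,-282,-40,0,0,9,0],[284,-282,-40,0,0,9,0],[284,-282,-40,0,0,9,0],[284,-282,-40,0,0,9,0]]]'
python3 - <<'E'
from h import *
from bench import ctrl
go(ctrl.get_state(),[.57,.07,.30],-3.4)
E
```

```text
time: 1.1
position: [0.3731, -0.2768, 0.2626]
tool_rot: [3.135, 0.187, -0.001]
ft_force: [0.2, -0.6, 0.5]
grip_width: 0.173
grip_force: 0.0
pos [ 0.3731 -0.2768  0.2626] F [ 0.2 -0.6  0.5] t 1.1 -> row [ 236.7 -320.9  -37.8] [ 0.05  0.02 10.23]
```

```bash

python3 -m jog '[[[237,-321,-38,0,0,10.2,0],[237,-321,-38,0,0,10.2,0],[237,-321,-38,0,0,10.2,0],[237,-321,-38,0,0,10.2,0],[237,-321,-38,0,0,10.2,0],[237,-321,-38,0,0,10.2,0],[237,-321,-38,0,0,10.2,0],[237,-321,-38,0,0,10.2,0],[237,-321,-38,0,0,10.2,0],[237,-321,-38,0,0,10.2,0]]]'
python3 - <<'E'
from h import *
from bench import ctrl
for n in("wrist","top","side"):
    d=ctrl.get_image(n); np.savez(f"{n}1.npz",**d)
    if n=="wrist": cv2.imwrite(f"pics/{n}1.png",d["image"][:,:,::-1])
    P,_,c=cloud(d); z=P[...,2]; x,y=P[...,0],P[...,1]
    rg=(d["depth"]>0)&(x>.42)&(x<.72)&(y>-.13)&(y<.26)
    hsv=cv2.cvtColor(d["image"],cv2.COLOR_RGB2HSV)
    print(n,"cam",c.round(3),"table",np.median(z[rg&(abs(z)<.012)]))
    top=rg&(z>.062)&(z<.088)
    k,L,st,ce=cv2.connectedComponentsWithStats(top.astype(np.uint8))
    for i in range(1,k):
        if st[i,4]<60: continue
        p=P[L==i]; (cx,cy),(w,h),a=cv2.minAreaRect(p[:,:2].astype(np.float32)*1000)
        print(ce[i].round(),st[i,4],"rect",round(cx,1),round(cy,1),round(w,1),round(h,1),round(a,1),"z",np.median(p[:,2]).round(4))
E
```

```text
time: 2.1
position: [0.5714, 0.0683, 0.2994]
tool_rot: [-3.139, 0.096, 0.003]
ft_force: [-0.5, -0.8, 0.1]
grip_width: 0.002
grip_force: 0.0
wrist cam [0.639 0.064 0.461] table -0.0006246177658068596
[234. 128.] 3531 rect 635.0 118.9 59.5 80.0 86.7 z 0.0671
[324. 128.] 3860 rect 628.8 14.9 60.6 79.8 86.2 z 0.0792
[169. 130.] 3835 rect 637.4 192.0 59.9 80.2 86.7 z 0.0789
[388. 128.] 3473 rect 624.6 -61.5 60.5 78.2 87.1 z 0.0673
[286. 215.] 1928 rect 526.6 63.5 59.6 50.4 88.3 z 0.0732
[436. 232.] 508 rect 500.9 -122.1 15.8 77.1 89.7 z 0.0667
top cam [-0.497 -0.249  1.5  ] table 0.0019467335884767929
[237. 182.] 119 rect 634.9 206.7 38.9 82.0 85.6 z 0.0808
[294. 193.] 122 rect 634.3 -1.4 103.9 46.5 29.7 z 0.08
[309. 201.] 311 rect 621.7 -58.1 61.1 86.0 86.4 z 0.0687
[320. 235.] 68 rect 497.0 -120.6 17.7 78.4 89.8 z 0.0694
side cam [1.000e-03 1.023e+00 5.890e-01] table 0.00011420297863958438
[278. 203.] 536 rect 623.0 -21.7 140.1 82.2 87.6 z 0.0724
[333. 201.] 63 rect 494.5 -120.3 18.4 72.1 87.3 z 0.0665
[241. 224.] 723 rect 632.5 155.8 138.8 84.5 86.7 z 0.0718
[299. 222.] 372 rect 508.1 64.6 61.9 80.1 88.7 z 0.0733
```

View pics/wrist1.png

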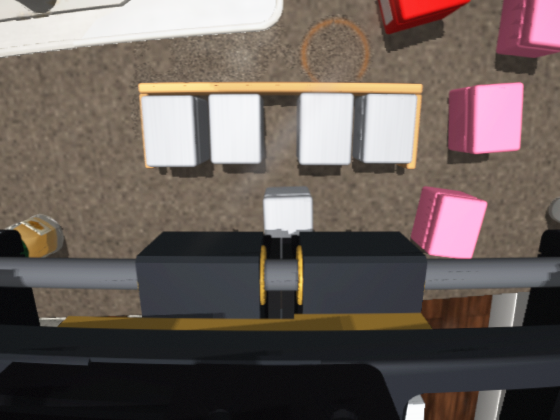

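The wrist view shows the four row tins at (169,130), (234,128), (324,128) and (388,128), and the loose tin at (286,215). The opening is about 44 mm, centred near (0.632, 0.067). The closed fingers measure 30 mm across, so they fit inside it. I'll fit the rail, then lower them in.

```bash

python3 - <<'E'
from h import *
from bench import ctrl
d=dict(np.load("wrist1.npz")); P,_,c=cloud(d)
hsv=cv2.cvtColor(d["image"],cv2.COLOR_RGB2HSV)
m=(hsv[...,1]>90)&(abs(P[...,2]-.045)<.006)&(P[...,0]>.55)&(P[...,0]<.75)&(P[...,1]>-.13)&(P[...,1]<.26)
p=P[m]; ra=p[p[:,0]>.665+.06*(p[:,1]-.06)]
s=np.polyfit(ra[:,1],ra[:,0],1); yaw=-np.degrees(np.arctan(s[0])); r=ra[:,0]-np.polyval(s,ra[:,1])
print("rail yaw",yaw,"mid x at y=.066",np.polyval(s,.066),"band",np.percentile(r,[2,50,98]),"y",np.percentile(ra[:,1],[0,1,99,100]),"z",np.median(ra[:,2]),len(ra))
go(ctrl.get_state(),[.632,.067,.12],yaw)
go(ctrl.get_state(),[.632,.067,.024],yaw)
E
```

```text
rail yaw -1.4084981739079723 mid x at y=.066 0.682885613420792 band [-0.01240188 -0.00210001  0.06585727] y [-0.11062449 -0.10543896  0.23157966  0.23507994] z 0.0439799657364148 3121
pos [0.5708 0.065  0.2999] F [-0.1 -0.7 -0.5] t 2.25 -> row [ 61.1  -6.4 179.8] [ 0.1   0.06 -2.41]
pos [0.5708 0.065  0.2999] F [-0.1 -0.7 -0.5] t 2.25 -> row [ 61.2  -6.5 275.8] [ 0.1   0.06 -2.41]
```

```bash

python3 - <<'E'
from h import *
from bench import ctrl
d=dict(np.load("wrist1.npz")); P,_,c=cloud(d)
hsv=cv2.cvtColor(d["image"],cv2.COLOR_RGB2HSV)
m=(hsv[...,1]>90)&(abs(P[...,2]-.045)<.004)&(P[...,0]>.66)&(P[...,0]<.705)&(P[...,1]>-.1)&(P[...,1]<.225)
ra=P[m]; ra=ra[ra[:,0]>.668+.06*(ra[:,1]-.06)]
for _ in range(6):
    s=np.polyfit(ra[:,1],ra[:,0],1); r=ra[:,0]-np.polyval(s,ra[:,1]); ra=ra[abs(r-np.median(r))<.0075]
yaw=-np.degrees(np.arctan(s[0]))
print("rail yaw",yaw,"mid x at y=.066",np.polyval(s,.066),"band",np.percentile(r,[2,50,98]),len(ra))
go(ctrl.get_state(),[.632,.067,.12],-3.4)
E
python3 -m jog '[[[60,-2,150,0,0,0,0],[60,-2,150,0,0,0,0],[60,-2,150,0,0,0,0],[60,-2,150,0,0,0,0],[60,-2,150,0,0,0,0],[60,-2,150,0,0,0,0]]]'
python3 - <<'E'
from h import *
from bench import ctrl
go(ctrl.get_state(),[.632,.067,.024],-3.4)
d=ctrl.get_image("wrist"); cv2.imwrite("pics/wrist2.png",d["image"][:,:,::-1]); np.savez("wrist2.npz",**d)
go(ctrl.get_state(),[.632,.067,.024],-3.4)
P,_,c=cloud(d); z=P[...,2]; x,y=P[...,0],P[...,1]
top=(d["depth"]>0)&(x>.57)&(x<.69)&(y>-.13)&(y<.26)&(z>.062)&(z<.088)
k,L,st,ce=cv2.connectedComponentsWithStats(top.astype(np.uint8))
for i in range(1,k):
    if st[i,4]>100:
        p=P[L==i]; print(ce[i].round(),"x",np.percentile(p[:,0],[0.5,99.5]).round(4),"y",np.percentile(p[:,1],[.5,99.5]).round(4),"z",np.median(p[:,2]).round(3))
E
```

```text
rail yaw -3.5031078603512156 mid x at y=.066 0.6807389825126202 band [-0.00576445 -0.00011502  0.00580926] 2772
pos [0.5708 0.065  0.2999] F [-0.1 -0.7 -0.5] t 2.25 -> row [ 61.1  -6.4 179.8] [ 0.1   0.06 -0.42]
time: 2.85
position: [0.6316, 0.066, 0.1529]
tool_rot: [3.14, -0.1, 0.004]
ft_force: [0.0, 1.2, 1.4]
grip_width: 0.004
grip_force: 0.0
pos [0.6316 0.066  0.1529] F [0.  1.2 1.4] t 2.85 -> row [  0.   -1.  128.9] [ 0.   -0.15 -0.23]
pos [0.6319 0.0665 0.1536] F [-1.1  0.2 -0.5] t 2.9 -> row [ -0.5  -0.5 129.6] [ 0.   -0.23 -0.2 ]
[212. 196.] x [0.6196 0.6747] y [0.0879 0.1473] z 0.067
[443. 206.] x [0.5853 0.6649] y [-0.0906 -0.0311] z 0.067
[349. 196.] x [0.6177 0.669 ] y [-0.0151  0.0451] z 0.079
[114. 209.] x [0.6073 0.6778] y [0.1605 0.2217] z 0.079
```

View pics/wrist2.png

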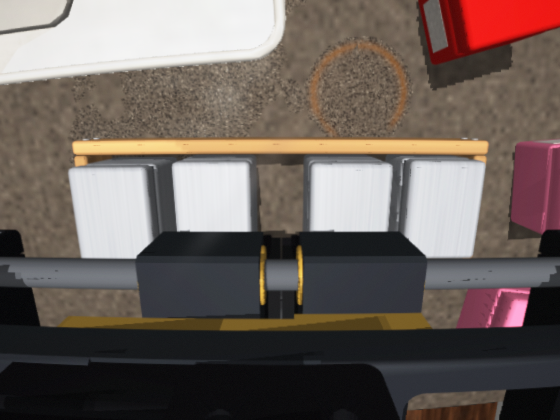

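The wrist view at (212,196) and (349,196) shows the opening centred at y ≈ 0.0674, and the fingers are there too. The rail's inner face is at x ≈ 0.675 with yaw −3.5°. I'm descending now.

```bash

python3 -m jog '[[[0,-1,40,0,0,0,0],[0,-1,65,0,0,0,0],[0,-1,85,0,0,0,0],[0,-1,100,0,0,0,0],[0,-1,115,0,0,0,0],[0,-1,125,0,0,0,0],[0,-1,129,0,0,0,0],[0,-1,129,0,0,0,0],[0,-1,129,0,0,0,0]]]' 10
python3 -m jog '[[[0,0,0,0,0,0,4],[0,0,0,0,0,0,8],[0,0,0,0,0,0,11],[0,0,0,0,0,0,13],[0,0,0,0,0,0,15],[0,0,0,0,0,0,17],[0,0,0,0,0,0,19],[0,0,0,0,0,0,20],[0,0,0,0,0,0,20],[0,0,0,0,0,0,20]]]' 10
python3 - <<'E'
from h import *
from bench import ctrl
for n in("wrist","side"):
    d=ctrl.get_image(n); cv2.imwrite(f"pics/{n}3.png",d["image"][:,:,::-1]); np.savez(f"{n}3.npz",**d)
go(ctrl.get_state(),[.632,.067,.024],-3.5)
cv2.imwrite("pics/side3c.png",cv2.resize(d["image"][140:300,190:390,::-1],None,fx=3,fy=3,interpolation=2))
E
```

```text
time: 3.8
position: [0.6316, 0.0678, 0.0222]
tool_rot: [-3.14, 0.098, -0.002]
ft_force: [0.3, -0.0, 0.0]
grip_width: 0.007
grip_force: 0.0
time: 4.8
position: [0.6313, 0.0674, 0.0218]
tool_rot: [3.14, -0.098, 0.001]
ft_force: [-0.8, 0.2, 3.8]
grip_width: 0.223
grip_force: 2.7
pos [0.6313 0.0674 0.0217] F [0.6 0.1 4.1] t 4.9 -> row [ 0.7  0.3 -2.3] [ 0.01 -0.03 -0.08]
```

View pics/side3c.png

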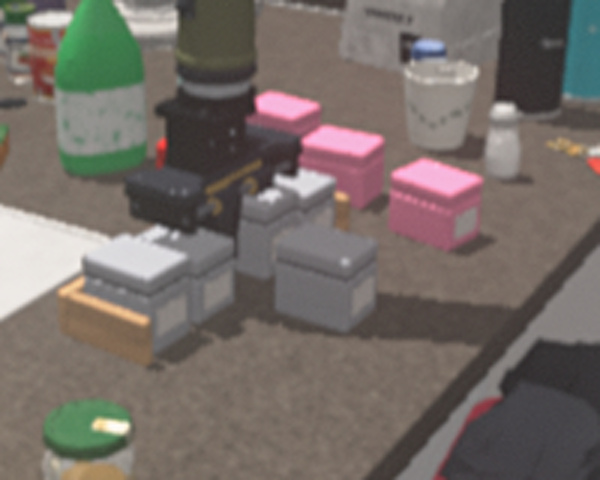

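```bash
cat >> h.py <<'E'
def tins(d,x0=.44,x1=.69):
    P,_,c=cloud(d); z=P[...,2]; x,y=P[...,0],P[...,1]
    hsv=cv2.cvtColor(d["image"],cv2.COLOR_RGB2HSV)
    top=(d["depth"]>0)&(x>x0)&(x<x1)&(y>-.13)&(y<.26)&(z>.060)&(z<.088)&(hsv[...,1]<50)
    k,L,st,ce=cv2.connectedComponentsWithStats(top.astype(np.uint8))
    for i in range(1,k):
        if st[i,4]>100:
            p=P[L==i]; q=np.linalg.lstsq(np.c_[p[:,:2],np.ones(len(p))],p[:,2],rcond=None)[0]
            (cx,cy),(w,h),a=cv2.minAreaRect(p[:,:2].astype(np.float32)*1000)
            print(ce[i].round(),"x",np.percentile(p[:,0],[0.5,99.5]).round(4),"y",np.percentile(p[:,1],[.5,99.5]).round(4),"z",np.median(p[:,2]).round(3),"tilt",np.degrees(q[:2]).round(1),"rect",np.round([cx,cy,w,h,a],1))
E
python3 -m jog '[[[0,0,-2,0,0,0,21],[0,0,-2,0,0,0,22],[0,0,-2,0,0,0,23],[0,0,-2,0,0,0,24],[0,0,-2,0,0,0,24]]]' 10
python3 - <<'E'
from h import *
from bench import ctrl
tins(dict(np.load("wrist3.npz"))); print()
d=ctrl.get_image("wrist");cv2.imwrite("pics/wrist4.png",d["image"][:,:,::-1]); tins(d)
s=ctrl.get_state(); print(s["ft_force"],s["torque"],s["grip_width"]*87,s["grip_force"],s["position"])
E
```

```text
time: 5.4
position: [0.6309, 0.0679, 0.0236]
tool_rot: [-3.14, 0.097, 0.0]
ft_force: [-0.1, 0.8, 1.8]
grip_width: 0.274
grip_force: 2.4
[467. 223.] x [0.6432 0.6694] y [-0.0407  0.0385] z 0.079 tilt [-15.3   8.9] rect [655.   -2.4  83.   26.   87.1]
[130. 219.] x [0.6542 0.6758] y [0.0898 0.1483] z 0.067 tilt [-7.5  0.5] rect [664.1 119.3  59.4  22.6  88.1]
[ 23. 228.] x [0.6531 0.6757] y [0.1597 0.17  ] z 0.069 tilt [ 20.  -53.4] rect [666.7 164.   25.9  13.7  27.8]
[ 44. 307.] x [0.6206 0.6436] y [0.1615 0.1662] z 0.067 tilt [  -4.1 -165.8] rect [631.9 163.8   3.9  24.7  85.7]
[ 88. 308.] x [0.623  0.6407] y [0.1388 0.1509] z 0.067 tilt [-0.  -4.8] rect [631.6 144.8  12.2  18.7  85.5]
[495. 306.] x [0.6108 0.638 ] y [-0.0332  0.0025] z 0.079 tilt [10.4 23.9] rect [626.5 -16.2  42.7  19.8  63.9]
[247. 303.] x [0.6251 0.6459] y [0.0771 0.0828] z 0.07 tilt [35.2 66.1] rect [634.2  79.7  24.6   5.8   3.3]
[316. 304.] x [0.6229 0.6443] y [0.0503 0.058 ] z 0.07 tilt [ 30.6 -81.1] rect [633.2  54.5   6.3  23.7  79.7]
[468. 394.] x [0.5881 0.594 ] y [-0.0149  0.0052] z 0.079 tilt [20.1 -0.
[... 493 characters left out ...]
4. 308.] x [0.6212 0.6395] y [0.1439 0.1533] z 0.067 tilt [ 0.2 -9.3] rect [630.5 148.5   9.4  19.3  85.7]
[499. 306.] x [0.6099 0.6367] y [-0.0339 -0.0008] z 0.079 tilt [ 7.9 26.5] rect [625.6 -18.3  41.7  18.7  61.7]
[242. 303.] x [0.6236 0.644 ] y [0.0795 0.0856] z 0.072 tilt [32.8 64.9] rect [634.3  82.3  23.2   6.2   5. ]
[320. 303.] x [0.6217 0.6418] y [0.0485 0.0565] z 0.072 tilt [ 26.4 -80.2] rect [631.3  53.4   6.5  22.1  78.6]
[471. 392.] x [0.5875 0.5917] y [-0.016   0.0017] z 0.079 tilt [35.6 -0.9] rect [589.4  -7.1  18.2   3.4  84.4]
[-1.61415211  0.33003972  1.88188358] [-0.00186373  0.06961995  0.02274534] 23.93018537237661 2.0766759174875915 [0.63095053 0.067848   0.02358635]
```

View pics/wrist4.png

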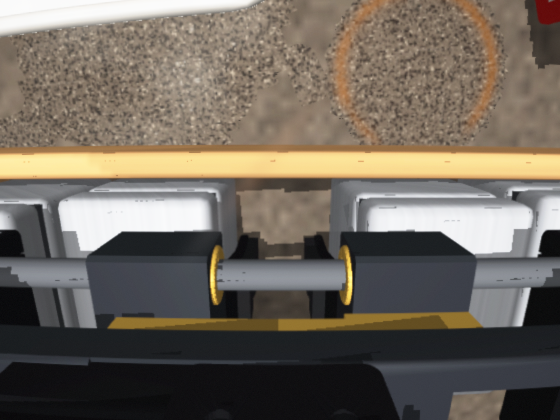

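The fingers are spreading both tins gently at about 2 N, and the tops stay level. I'll continue to 66 mm over the finger backs, then relax and withdraw.

```bash

python3 -m jog '[[[0,0,0,0,0,0,25],[0,0,0,0,0,0,26.5],[0,0,0,0,0,0,28],[0,0,0,0,0,0,29.5],[0,0,0,0,0,0,31],[0,0,0,0,0,0,32.5],[0,0,0,0,0,0,34],[0,0,0,0,0,0,35.5],[0,0,0,0,0,0,36.5],[0,0,0,0,0,0,36.5]]]' 10
python3 -m jog '[[[0,0,0,0,0,0,28],[0,0,0,0,0,0,20],[0,0,0,0,0,0,20],[0,0,-10,0,0,0,20],[0,0,-40,0,0,0,20],[0,0,-80,0,0,0,20],[0,0,-120,0,0,0,20],[-40,0,-160,0,0,0,20],[-60,0,-190,0,0,0,20],[-60,0,-190,0,0,0,20]]]' 10
python3 - <<'E'
from h import *
from bench import ctrl
d=ctrl.get_image("wrist"); tins(d); print()
tins(ctrl.get_image("side"))
go(ctrl.get_state(),[.48,.065,.12],-1.5)
E
```

```text
time: 6.45
position: [0.631, 0.0676, 0.0235]
tool_rot: [3.14, -0.098, -0.0]
ft_force: [0.9, 0.4, 1.3]
grip_width: 0.417
grip_force: 2.3
time: 7.45
position: [0.5715, 0.0735, 0.2199]
tool_rot: [3.139, -0.094, 0.014]
ft_force: [0.2, 0.3, 0.2]
grip_width: 0.23
grip_force: 0.0
[384. 131.] x [0.5858 0.6669] y [-0.0896  0.0347] z 0.077 tilt [0.5 7.9] rect [626.5 -28.1 125.   80.1  87. ]
[147. 134.] x [0.5976 0.6769] y [0.1606 0.2221] z 0.079 tilt [0.1 2.3] rect [637.7 192.   60.   79.7  86. ]
[218. 131.] x [0.5958 0.6753] y [0.0976 0.1586] z 0.067 tilt [-0.2  0.4] rect [635.5 129.2  61.   79.5  86.1]
[290. 233.] x [0.5096 0.552 ] y [0.0338 0.093 ] z 0.073 tilt [-4.1 -0.2] rect [530.2  63.5  59.6  43.4  88.8]

[279. 203.] x [0.5809 0.6663] y [-0.0881  0.0366] z 0.072 tilt [2.2 3. ] rect [623.9 -27.1 128.2  83.1  86. ]
[240. 225.] x [0.5927 0.6737] y [0.1012 0.225 ] z 0.073 tilt [2.7 3.9] rect [633.  162.8 125.6  81.4  88.2]
[299. 222.] x [0.469  0.5478] y [0.0361 0.0958] z 0.073 tilt [ 2.  -5.8] rect [5.085e+02 6.480e+01 7.960e+01 6.250e+01 1.000e-01]
pos [0.5715 0.0713 0.2153] F [-0.5 -1.1  0.2] t 7.55 -> row [-91.3  11.8  95. ] [ 0.08 -0.19 -2.06]
```

Opening is now about 65 mm, centred at (0.632, 0.0666), and all the row tins are upright. Next I grip the loose tin at its rear end.

```bash

python3 -m jog '[[[-45,4,40,0,0,-2,87],[-91,8,95,0,0,-2,87],[-91,8,95,0,0,-2,87],[-91,8,95,0,0,-2,87],[-91,8,95,0,0,-2,87],[-91,8,95,0,0,-2,87],[-91,8,95,0,0,-2,87]]]' 10
python3 - <<'E'
from h import *
from bench import ctrl
d=ctrl.get_image("wrist"); tins(d); 
go(ctrl.get_state(),[.480,.0653,.022],-1.5); print(ctrl.get_state()["grip_width"])
E
```

```text
time: 8.25
position: [0.4816, 0.0693, 0.1195]
tool_rot: [-3.14, 0.043, -0.003]
ft_force: [-0.1, -0.2, -0.5]
grip_width: 0.781
grip_force: 0.0
[66. 25.] x [0.5956 0.6243] y [0.1635 0.2227] z 0.079 tilt [5.4 3.3] rect [611.5 193.8  60.7  30.7  87.4]
[175.  25.] x [0.5946 0.6233] y [0.1001 0.159 ] z 0.067 tilt [3.  0.3] rect [609.3 129.9  59.8  29.3  88.3]
[435.  29.] x [0.5838 0.6195] y [-0.088   0.0356] z 0.069 tilt [3.1 7.6] rect [601.2 -27.1  37.6 126.9   0.7]
[288. 179.] x [0.4722 0.5517] y [0.0341 0.0935] z 0.073 tilt [-0.2 -0.1] rect [511.5  63.7  60.5  80.7  88.6]
pos [0.4813 0.0693 0.1194] F [ 0.2 -0.2 -0.3] t 8.3 -> row [-1.3  4.1 97.4] [-0.06 -0.09 -0.08]
0.8317027908328867
```

```bash

python3 -m jog '[[[2,5,20,0,0,0,87],[2,5,60,0,0,0,87],[2,5,85,0,0,0,87],[2,5,97,0,0,0,87],[2,5,97,0,0,0,87],[2,5,97,0,0,0,87]]]' 10
python3 -m jog '[[[0,0,0,0,0,0,66],[0,0,0,0,0,0,64],[0,0,0,0,0,0,62],[0,0,0,0,0,0,60],[0,0,0,0,0,0,58],[0,0,0,0,0,0,56],[0,0,0,0,0,0,56],[0,0,0,0,0,0,56]]]' 10
python3 - <<'E'
from h import *
from bench import ctrl
d=ctrl.get_image("wrist"); tins(d); tins(ctrl.get_image("side"))
# TCP target: tin centre is 27.5 mm ahead; line through (.632,.0666), yaw -3.5, tin centre at x=.540 (before entry)
go(ctrl.get_state(),[.512,.0739,.022],-3.5); print(ctrl.get_state()["grip_width"]*87)
E
```

```text
time: 8.9
position: [0.4828, 0.0643, 0.0225]
tool_rot: [-3.141, 0.043, -0.002]
ft_force: [0.4, 0.0, -0.0]
grip_width: 1.0
grip_force: 0.0
time: 9.7
position: [0.4818, 0.0641, 0.0218]
tool_rot: [3.141, -0.043, 0.0]
ft_force: [-1.2, 0.3, 3.2]
grip_width: 0.689
grip_force: 10.0
[529.   4.] x [0.5855 0.59  ] y [-0.0363  0.0011] z 0.065 tilt [-45.3   9. ] rect [587.9 -17.3  39.5   4.8  89.4]
[281. 185.] x [0.5024 0.5516] y [0.0338 0.0921] z 0.073 tilt [-0.5 -0. ] rect [526.2  63.1  60.6  51.4  88.7]
[282. 304.] x [0.4764 0.4947] y [0.0281 0.1002] z 0.073 tilt [22.7 -0.7] rect [485.8  64.1  79.4  21.3  88.5]
[276. 203.] x [0.5847 0.6651] y [-0.089   0.0375] z 0.077 tilt [-0.3  2.7] rect [623.4 -25.9 127.9  82.3  85.2]
[240. 225.] x [0.5922 0.6744] y [0.1014 0.2248] z 0.072 tilt [2.3 3.8] rect [633.1 162.3 126.5  80.6  88.2]
pos [0.4818 0.0641 0.0217] F [-0.8 -0.2  4.1] t 9.8 -> row [ 29.9 -10.6  -0.3] [ 0.   -0.01  1.94]
59.8192122731253
```

```bash

python3 -m jog '[[[3,-1,0,0,0,0.4,56],[8,-3,0,0,0,0.8,56],[14,-5,0,0,0,1.2,56],[19,-7,0,0,0,1.6,56],[24,-9,0,0,0,1.9,56],[26,-10.5,0,0,0,1.9,56],[26,-10.5,0,0,0,1.9,56],[26,-10.5,0,0,0,1.9,56]]]' 10
python3 - <<'E'
from h import *
from bench import ctrl
d=ctrl.get_image("wrist"); cv2.imwrite("pics/wrist5.png",d["image"][:,:,::-1]); tins(d); tins(ctrl.get_image("side"))
go(ctrl.get_state(),[.512,.0739,.022],-3.5); print(ctrl.get_state()["grip_width"]*87)
E
```

```text
time: 10.6
position: [0.508, 0.0733, 0.0216]
tool_rot: [3.14, -0.095, 0.0]
ft_force: [-1.0, -0.5, 4.3]
grip_width: 0.69
grip_force: 10.0
[96. 38.] x [0.5944 0.6209] y [0.1005 0.1591] z 0.067 tilt [3.4 0.5] rect [607.9 130.5  60.3  25.6  86.2]
[470.  37.] x [0.5867 0.6089] y [-0.0185  0.0361] z 0.079 tilt [ 9.4 -2.6] rect [598.    1.2  70.8  22.5  84.8]
[ 3. 55.] x [0.5966 0.6226] y [0.1639 0.1682] z 0.062 tilt [ -10.6 -105.3] rect [609.5 165.4   4.1  26.5  85.8]
[281. 185.] x [0.5281 0.5782] y [0.0413 0.1   ] z 0.073 tilt [-0.5 -0.1] rect [552.6  70.7  60.4  50.5  86.6]
[281. 304.] x [0.5016 0.5226] y [0.0368 0.1088] z 0.073 tilt [23.2 -1.4] rect [511.5  73.1  80.6  22.2  86.3]
[270. 202.] x [0.6011 0.6657] y [-0.0799  0.0354] z 0.079 tilt [-7.1  0.9] rect [630.4 -22.6 118.2  67.6  85.2]
[240. 225.] x [0.5928 0.6747] y [0.1024 0.2252] z 0.072 tilt [2.6 3.8] rect [633.6 163.7 124.5  81.7  87.3]
pos [0.508  0.0733 0.0216] F [-1.1 -1.3  4.2] t 10.7 -> row [ 3.9 -0.8 -0.4] [ 0.03 -0.01  0.02]
59.36470912428491
```

View pics/wrist5.png

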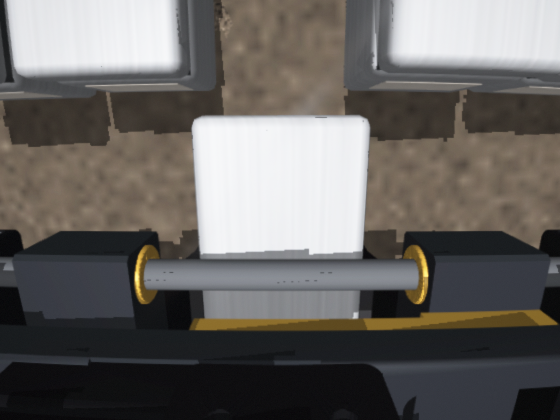

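The loose tin (193–370 px wide) is lined up with the opening to within 0.5 mm and square. Sliding it in.

```bash

python3 -m jog '[[[3,-0.4,0,0,0,0,56],[7,-0.4,0,0,0,0,56],[11,-0.4,0,0,0,0,56],[15,-0.4,0,0,0,0,56],[19,-0.4,0,0,0,0,56],[23,-0.4,0,0,0,0,56],[27,-0.4,0,0,0,0,56],[30,-0.4,0,0,0,0,56],[30,-0.4,0,0,0,0,56]]]' 10
python3 - <<'E'
from h import *
from bench import ctrl
d=ctrl.get_image("wrist"); tins(d); s=ctrl.get_state(); print(s["torque"]); go(s,[.57,.0702,.022],-3.5)
E
```

```text
time: 11.6
position: [0.5378, 0.0728, 0.0215]
tool_rot: [-3.14, 0.095, 0.001]
ft_force: [-1.7, -1.0, 5.9]
grip_width: 0.688
grip_force: 10.0
[  8. 105.] x [0.5961 0.6537] y [0.1618 0.1681] z 0.066 tilt [ -14.1 -137.2] rect [624.9 164.3   5.4  59.2  85.1]
[188. 129.] x [0.5586 0.6491] y [0.0413 0.1577] z 0.068 tilt [-3.  -2.9] rect [603.1  99.7 123.8  88.4  85.2]
[470.  83.] x [0.5882 0.6375] y [-0.0193  0.0359] z 0.079 tilt [ 0.2 -2.9] rect [ 6.141e+02 -5.000e-01  7.230e+01  5.250e+01  8.660e+01]
[282. 304.] x [0.5314 0.5518] y [0.0365 0.1084] z 0.073 tilt [23.3 -1.5] rect [541.8  72.3  80.9  21.8  87. ]
[-0.02676213  0.4462376   0.00650858]
pos [0.5378 0.0728 0.0215] F [-1.6  0.2  4.8] t 11.65 -> row [32.3  0.6 -0.5] [-0.03  0.02  0.04]
```

```bash

python3 -m jog '[[[4,0.1,0,0,0,0,56],[8,0.1,0,0,0,0,56],[12,0.1,0,0,0,0,56],[16,0.2,0,0,0,0,56],[20,0.2,0,0,0,0,56],[24,0.2,0,0,0,0,56],[28,0.2,0,0,0,0,56],[28,0.2,0,0,0,0,56]]]' 10
python3 - <<'E'
from h import *
from bench import ctrl
d=ctrl.get_image("wrist"); cv2.imwrite("pics/wrist6.png",d["image"][:,:,::-1]); tins(d); s=ctrl.get_state(); print(s["torque"]); go(s,[.57,.0702,.022],-3.5)
E
```

```text
time: 12.45
position: [0.5659, 0.0708, 0.0215]
tool_rot: [-3.14, 0.095, 0.0]
ft_force: [-1.1, 0.4, 4.1]
grip_width: 0.686
grip_force: 10.0
[468. 119.] x [0.5911 0.6653] y [-0.0342  0.0355] z 0.079 tilt [ 0.5 -1.7] rect [627.6  -2.   74.7  79.1  88.2]
[177. 145.] x [0.5869 0.6739] y [0.0395 0.1574] z 0.068 tilt [-1.7 -3.8] rect [630.4  98.4 123.5  86.1  86.4]
[ 12. 157.] x [0.5974 0.6719] y [0.1605 0.1671] z 0.068 tilt [ -15.  -162.6] rect [634.6 163.6   4.9  77.   86.4]
[282. 304.] x [0.5595 0.5805] y [0.0342 0.1064] z 0.073 tilt [23.8 -1.4] rect [569.5  70.7  80.3  22.   86.6]
[ 0.14788431  0.28664951 -0.06673211]
pos [0.566  0.0708 0.0215] F [-1.4  0.9  4. ] t 12.5 -> row [ 4.1  0.4 -0.5] [-0.03 -0.01  0.04]
```

View pics/wrist6.png

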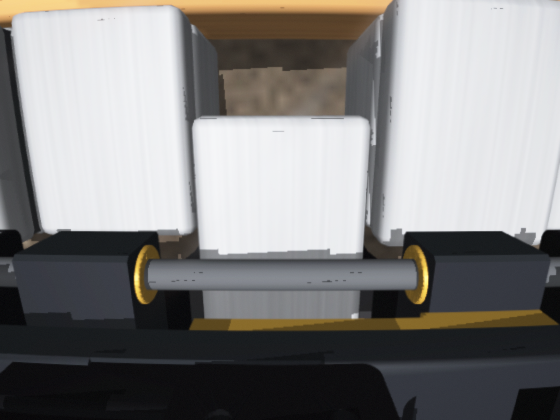

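The tin is about 48 mm into the opening, with clearance on both sides (its front edge is at row 118). Next I release, back off, close the fingers and push the remaining 37 mm or so from behind, low on the tin.

```bash

python3 -m jog '[[[0,0,0,0,0,0,66],[0,0,0,0,0,0,74],[0,0,0,0,0,0,74],[-10,0,0,0,0,0,74],[-30,0,0,0,0,0,74],[-50,0,0,0,0,0,74],[-50,0,0,0,0,0,40],[-50,0,0,0,0,0,0],[-50,0,0,0,0,0,0],[-50,0,0,0,0,0,0]]]' 10
python3 -m jog '[[[0,0,0,0,0,0,0],[0,0,0,0,0,0,0],[8,0,0,0,0,0,0],[14,0,0,0,0,0,0],[17,0,0,0,0,0,0]]]' 10
python3 - <<'E'
from h import *
from bench import ctrl
d=ctrl.get_image("wrist"); tins(d); s=ctrl.get_state(); print(s["grip_width"]); go(s,[.545,.0719,.022],-3.5)
E
```

```text
time: 13.5
position: [0.5168, 0.0733, 0.0217]
tool_rot: [-3.14, 0.096, -0.001]
ft_force: [0.8, 0.9, 0.2]
grip_width: 0.575
grip_force: 0.0
time: 14.0
position: [0.5341, 0.0723, 0.0216]
tool_rot: [-3.14, 0.096, -0.001]
ft_force: [0.1, 0.1, -1.0]
grip_width: 0.114
grip_force: 0.0
[  7. 101.] x [0.5959 0.6498] y [0.1623 0.1684] z 0.066 tilt [ -13.1 -122.3] rect [623.  164.4   5.5  55.6  84.9]
[211. 104.] x [0.5594 0.6451] y [0.0395 0.1574] z 0.073 tilt [-1.2 -4.1] rect [601.6  99.8 124.1  84.6  85.3]
[469.  77.] x [0.588  0.6338] y [-0.0196  0.0359] z 0.079 tilt [ 0.3 -2.8] rect [6.119e+02 1.000e-01 7.120e+01 4.860e+01 8.640e+01]
[260. 304.] x [0.5275 0.5468] y [0.0771 0.0823] z 0.07 tilt [30.3 62.9] rect [537.5  79.6  21.7   5.3   0.9]
[302. 304.] x [0.5281 0.5464] y [0.061  0.0677] z 0.07 tilt [ 29.1 -72.9] rect [536.7  64.6   5.5  21.6  81.8]
0.07512133843649717
pos [0.5343 0.0724 0.0216] F [ 1.1 -0.4  0.6] t 14.05 -> row [10.8 -0.2 -0.4] [-0.03 -0.05  0.  ]
```

```bash

python3 -m jog '[[[0,0,0,0,0,0,0],[4,0,0,0,0,0,0],[7,0,0,0,0,0,0],[10,0,0,0,0,0,0],[13,0,0,0,0,0,0],[16,0,0,0,0,0,0],[19,0,0,0,0,0,0],[22,0,0,0,0,0,0],[25,0,0,0,0,0,0],[28,0,0,0,0,0,0]]]' 10
python3 -m jog '[[[3,0,0,0,0,0,0],[6,0,0,0,0,0,0],[9,0,0,0,0,0,0],[12,0,0,0,0,0,0],[14,0,0,0,0,0,0],[14,0,0,0,0,0,0]]]' 10
python3 - <<'E'
from h import *
from bench import ctrl
d=ctrl.get_image("wrist"); tins(d); s=ctrl.get_state(); print(s["grip_width"]); go(s,[.585,.0695,.022],-3.5)
E
```

```text
time: 15.05
position: [0.5611, 0.0706, 0.0214]
tool_rot: [3.14, -0.095, -0.0]
ft_force: [-1.1, 0.7, 0.0]
grip_width: 0.002
grip_force: 0.5
time: 15.65
position: [0.5754, 0.0698, 0.0216]
tool_rot: [-3.14, 0.095, -0.001]
ft_force: [0.5, -0.5, -0.0]
grip_width: 0.006
grip_force: 0.0
[468. 140.] x [0.5946 0.6675] y [-0.0355  0.0349] z 0.079 tilt [ 0.3 -1.1] rect [630.5  -3.5  75.6  74.2  86.6]
[193. 140.] x [0.5982 0.6739] y [0.0376 0.1571] z 0.069 tilt [-0.6 -4.4] rect [633.8  97.8 122.7  78.9  86.6]
[ 14. 169.] x [0.5989 0.6723] y [0.1603 0.167 ] z 0.068 tilt [ -13.7 -172.8] rect [635.3 163.5   4.5  76.2  86.7]
[273. 304.] x [0.5703 0.585 ] y [0.0702 0.075 ] z 0.07 tilt [17.3 35.8] rect [577.7  72.6   4.5  15.2  86.8]
[288. 304.] x [0.5699 0.5849] y [0.0643 0.0696] z 0.07 tilt [ 18.3 -40.9] rect [577.7  67.    4.5  16.1  86.4]
0.004808452849533171
pos [0.5753 0.0699 0.0216] F [ 0.4 -0.1 -0.6] t 15.7 -> row [ 9.7 -0.2 -0.4] [-0.01 -0.04  0.03]
```

Now the last stretch in 1 mm steps, until the force shows contact with the rail.

```bash

python3 -m jog '[[[1.5,0,0,0,0,0,0],[3,0,0,0,0,0,0],[4,0,0,0,0,0,0],[5,0,0,0,0,0,0],[6,0,0,0,0,0,0],[6,0,0,0,0,0,0]]]' 10
python3 -m jog '[[[1,0,0,0,0,0,0],[1.5,0,0,0,0,0,0],[2,0,0,0,0,0,0],[2,0,0,0,0,0,0]]]' 10
python3 - <<'E'
from h import *
from bench import ctrl
d=ctrl.get_image("wrist"); cv2.imwrite("pics/wrist7.png",d["image"][:,:,::-1]); tins(d); s=ctrl.get_state(); go(s,[.585,.0695,.022],-3.5)
E
```

```text
time: 16.3
position: [0.5811, 0.0695, 0.0215]
tool_rot: [-3.14, 0.095, -0.0]
ft_force: [-1.5, 0.4, 0.8]
grip_width: 0.004
grip_force: 0.3
time: 16.7
position: [0.5829, 0.0694, 0.0215]
tool_rot: [3.14, -0.095, 0.0]
ft_force: [-0.6, 0.6, 0.3]
grip_width: 0.006
grip_force: 0.4
[198. 146.] x [0.6057 0.6745] y [0.0371 0.1568] z 0.072 tilt [-0.4 -4.4] rect [639.3  97.2 124.   72.4  88.7]
[467. 153.] x [0.6022 0.6677] y [-0.036   0.0345] z 0.079 tilt [ 0.3 -1. ] rect [634.5  -3.2  74.7  66.5  86.8]
[ 14. 175.] x [0.6061 0.6729] y [0.1602 0.1665] z 0.068 tilt [ -13.6 -176.5] rect [638.9 163.3   5.   70.4  86.4]
[273. 304.] x [0.5777 0.591 ] y [0.0697 0.0746] z 0.07 tilt [10. 24.] rect [585.1  72.1   4.5  15.8  86.6]
[288. 304.] x [0.5776 0.5926] y [0.0638 0.0691] z 0.07 tilt [ 17.4 -43. ] rect [585.3  66.5   4.5  16.7  86.6]
pos [0.5829 0.0694 0.0215] F [-0.9  0.2  1.4] t 16.75 -> row [ 2.  -0.3 -0.5] [ 0.   -0.01  0.03]
```

View pics/wrist7.png

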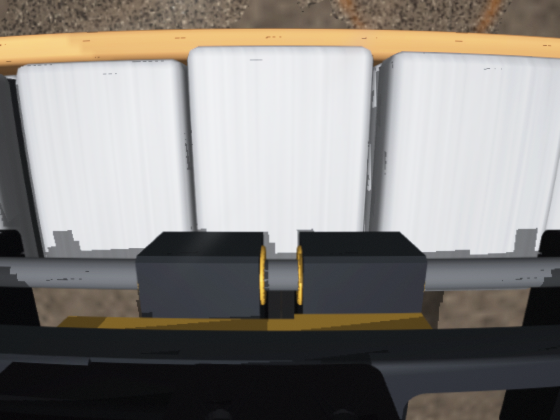

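The tin's front edge (row 50) is past its neighbours and almost at the rail (row 60 in perspective), but the force shows no contact yet. A little more.

```bash

python3 -m jog '[[[0.5,0,0,0,0,0,0],[1,0,0,0,0,0,0],[1,0,0,0,0,0,0]]]' 10 | grep -E 'posi|ft_'
python3 -m jog '[[[0.5,0,0,0,0,0,0],[1,0,0,0,0,0,0],[1,0,0,0,0,0,0]]]' 10| grep -E 'posi|ft_'
```

```text
position: [0.5833, 0.0694, 0.0215]
ft_force: [-4.6, -0.3, 2.6]
position: [0.5832, 0.0695, 0.0213]
ft_force: [-6.7, 0.6, 4.6]
```

```bash

python3 -m jog '[[[0.5,0,0,0,0,0,0],[1,0,0,0,0,0,0],[1,0,0,0,0,0,0]]]' 10| grep -E 'posi|ft_'
```

```text
position: [0.5831, 0.0695, 0.0212]
ft_force: [-9.9, -0.5, 6.0]
```

Position stalls at x = 0.583 while the force climbs to 10 N, so the tin is home. I'll back off, lift and inspect.

```bash

python3 -m jog '[[[-3,0,0,0,0,0,0],[-15,0,0,0,0,0,0],[-40,0,0,0,0,0,0],[-60,0,-20,0,0,0,0],[-60,0,-70,0,0,0,0],[-40,0,-120,0,0,0,0],[-15,0,-170,0,0,0,0],[5,0,-210,0,0,0,0],[5,0,-210,0,0,0,0],[5,0,-210,0,0,0,0]]]'
python3 - <<'E'
from h import *
from bench import ctrl
d=ctrl.get_image("wrist"); cv2.imwrite("pics/wrist8.png",d["image"][:,:,::-1]); tins(d);print(); tins(ctrl.get_image("side"))
P,_,c=cloud(d)
hsv=cv2.cvtColor(d["image"],cv2.COLOR_RGB2HSV)
m=(hsv[...,1]>90)&(abs(P[...,2]-.045)<.004)&(P[...,0]>.66)&(P[...,0]<.705)&(P[...,1]>-.1)&(P[...,1]<.225)
ra=P[m]; ra=ra[ra[:,0]>.668+.06*(ra[:,1]-.06)]
for _ in range(6):
    s=np.polyfit(ra[:,1],ra[:,0],1); r=ra[:,0]-np.polyval(s,ra[:,1]); ra=ra[abs(r-np.median(r))<.0075]
print("rail yaw",-np.degrees(np.arctan(s[0])),"inner x at y=.066",np.polyval(s,.066)+np.percentile(r,2))
h=P[...,2]; lo=(h>.071)&(h<.0765)&(P[...,0]>.57)&(P[...,0]<.7)&(P[...,1]>.02)&(P[...,1]<.115)&(hsv[...,1]<50)
lo=cv2.morphologyEx(lo.astype(np.uint8),cv2.MORPH_OPEN,np.ones((5,5)))>0
q=P[lo]; print("loose",cv2.minAreaRect(q[:,:2].astype(np.float32)*1000),np.percentile(q[:,0],[1,99]))
E
```

```text
time: 18.65
position: [0.5918, 0.0691, 0.2327]
tool_rot: [-3.14, 0.096, -0.005]
ft_force: [-0.6, -0.0, -1.5]
grip_width: 0.007
grip_force: 0.0
[280. 149.] x [0.5949 0.6737] y [0.0362 0.0973] z 0.073 tilt [ 0. -0.] rect [634.1  66.8  60.4  78.6  86.5]
[218. 151.] x [0.5954 0.6751] y [0.098  0.1584] z 0.067 tilt [-0.   0.3] rect [635.  129.1  60.1  79.8  86.2]
[376. 151.] x [0.5861 0.6674] y [-0.0893  0.0347] z 0.077 tilt [0.3 8. ] rect [626.2 -28.  124.8  79.5  86.9]
[151. 155.] x [0.5978 0.6765] y [0.1612 0.2216] z 0.079 tilt [0.  2.4] rect [637.3 191.9  59.8  79.7  86.7]

[257. 215.] x [0.5825 0.6741] y [-0.0871  0.225 ] z 0.073 tilt [2.8 0.3] rect [630.6  67.6 316.4  87.3  87. ]
rail yaw -3.5331527570296313 inner x at y=.066 0.6751937757886843
loose ((634.2241821289062, 66.52833557128906), (58.239891052246094, 78.22616577148438), 86.39842987060547) [0.5965803  0.67282332]
```

View pics/wrist8.png

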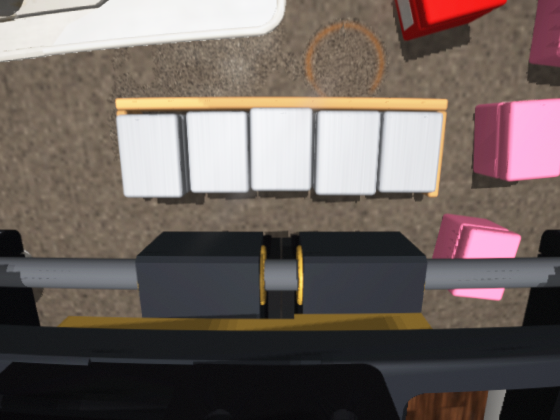

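The five tins stand level in the row. The loose tin is in the middle at (280,149), its yaw matches the rail's −3.5°, and it sits against the rail.

```bash
python3 -c "
from bench import ctrl
print(ctrl.close_job())"
```

```text
the job is handed in; nothing more can be done
None
```

The two middle tins were nudged apart and the loose tin slid in, home against the back rail and square in mid-row with two tins standing on each side; handed in with the last robot time 18.65 s, no verdict returned.

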